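# Charge the mill jar with porcelain rods

### The arm

A 6-joint arm with a two-finger parallel gripper is mounted at the origin on the work surface. World frame = base frame: x ahead of the robot, y to its left, z up, the work surface at z = 0. Lengths are in m, angles in rad, forces in N, time in s.
With the tool pointing down it reaches from about 0.25 to 0.775 m from the base axis. Payload 4 kg.
Tool frame: the origin (TCP) lies between the finger pads; the fingertips stand 25 mm ahead of it and the grasp point (between the pads) lies 6 mm ahead of it (bot.tips_ahead is the distance from the TCP to the fingertips, in m); z points along the fingers, y is the line along which they close (so a half turn about z gives the same grasp; the last joint's range is limited). The gripper opens to 85 mm and grips with 20 to 120 N. Pads are 22 mm wide; open, the fingers measure 114 mm over their backs; the gripper's body (76 mm by 85 mm) begins 54 mm behind the grasp point. The pads swing forward as they close: fully open they stand 13 mm farther back than shut.
Start: joints at [-0.103, 0.087, 1.371, -0, 1.684, -0.103], TCP at [0.55, -0, 0.256] pointing down, gripper open.
Joint ranges: [-3.1, 3.1], [-0.76, 2.03], [0.27, 2.55], [-1.08, 4.22], [0.17, 2.65], [-2.57, 2.57]. Speed limits (rad/s): [2.79, 2.79, 3.14, 3.14, 3.14, 3.14].

### API

Orientations are given as a unit quaternion [x, y, z, w].
In Python, from plant import bot gives the robot as it stands.
- The arm moves only by the tool send_rows, never from a script. Its argument "moves" is a list of rows, each a list of 3 entries, a list of its own where there are three numbers: the shift along the tool's x, y, z scaled (see below), then the turn about the tool's z scaled (see below), then the closure, from -1 (fully open) to 1 (shut). In form: [[[x, y, z], turn, claw], ...]. A call has 1 to 5 rows; each row is the pose to reach, as a shift and turn from the pose commanded when the call began, along the tool's axes at that moment; what a row does not reach only later rows make up. The controller multiplies each number of a shift by 400 mm and each number of a turn by 60 degrees. A row lasts 1/8 s, in which the tool goes at most 62.5 mm and 10.7 degrees, less where a joint would pass 70% of its speed; a pose out of reach is approached as far as the arm can. A call with a number of a shift or a turn outside -1 to 1 is refused whole. A call with a gripper value outside its range is refused whole. The fingers move at their own pace and stop on an object; "squeeze" is the grip in N (left out, the last holds). Time passes only in rows, so rows that repeat a pose let the fingers close. It gives the time, the measured TCP pose, the force, the opening and the grip force at its end, in the units of the state.
- bot.read_state(): the state, without advancing time (a new reading comes with each control period).
- bot.capture(name): name is "scene" or "side" or "wrist"; returns a dict with "color" (384x512x3 uint8, red, green, blue), "range_z" (384x512 float32, m along the optical axis (not along the pixel's ray), 0 where there is no reading), "fx", "fy", "cx", "cy" (pixels), "xyz" and "rotation" of the camera in the world. Camera axes: x right, y down, z forward; pixel columns grow to the right and rows downward; lengths in m; the calibration is good to about 2 mm. A picture is of the moment at which its call begins.
- bot.sign_off(): hands the job in; it is judged then, once.
The state is a dict: "time": time; "joint_positions": joint angles; "qvel": joint speeds; "tau": joint torques, N m; "ee_pos": TCP position; "tool_rot": TCP orientation; "wrist_force": force on the tool from outside, world axes, zero at the start; "moment": the same for the moment, N m; "width": opening from 0.0 (shut) to 1.0 (fully open); "finger_force": force on a finger pad.
Only numpy, scipy, OpenCV 4.12 (cv2) and the standard library are available. Lean on these libraries where they do the work, as an engineer would, in place of code of your own. Each camera call takes 0.05 s, during which the arm holds its last target. There are 200 camera calls.

### The job

Load the mill jar with the two white porcelain grinding rods standing on the board, one after the other, through its narrow blue neck: lower the foot of each into the mouth before letting it go, so that it drops down inside. Leave the dark steel rod standing where it is (iron would spoil the glaze), and do not shove or tip the jar.

Things in the scene. Friction and masses are not known exactly. Their poses are not given: they have to be found in the camera images.
- rod_a_center (a point): First white porcelain grinding rod: a plain upright cylinder 28 mm in diameter and 70 mm tall, about 110 g, standing on the brown ware board (12 mm thick) among the other rods and a small pigment pot, at least 85 mm from each of them centre to centre. The point is its centre, 35 mm above its foot; z is its axis, up at the start.
- rod_b_center (a point): Second white porcelain grinding rod: a plain upright cylinder 28 mm in diameter and 70 mm tall, about 110 g, standing on the brown ware board (12 mm thick) among the other rods and a small pigment pot, at least 85 mm from each of them centre to centre. The point is its centre, 35 mm above its foot; z is its axis, up at the start.
- steel_rod_center (a point): Dark steel grinding rod: a plain upright cylinder 28 mm in diameter and 70 mm tall, about 300 g, same size as the white ones, not wanted in the jar, standing on the brown ware board (12 mm thick) among the other rods and a small pigment pot, at least 85 mm from each of them centre to centre. The point is its centre, 35 mm above its foot; z is its axis, up at the start.
- jar_mouth (a point): Mouth of the mill jar, an upright round white jar 190 mm tall and 150 mm across (2.2 kg, loose on the table) with a sloping shoulder and, from 150 mm up, a blue neck 68 mm across outside and 56 mm inside (wall 6 mm). The point is the centre of the mouth, at the height of the rim; z is up along the jar's axis. The jar is hollow, 182 mm deep from the mouth to its inner floor; a rod let go in the neck falls in by itself, also when another rod is already inside.
There are look-alikes about, which are no part of the job. What is shaped like the part that bears rod_a_center but orange or purple is not meant.

How it is judged:
By the outcome, as a careful person would: the job done as asked, in the order asked, and still so for the second after the job is handed in, with the robot touching nothing.
It also fails if it takes over 59 s, if anything falls off the work surface, if the arm or the gripper's body presses on something with over 40 N, if the wrist force passes 120 N, or if a joint passes its speed limit or range.

## Working session

There is one attempt and no reset: what is moved stays moved. The work goes in short steps, Python scripts to look and compute and a tool call to move; the robot and the scene stay as the last step left them, time stands still between calls to the robot, and variables do not carry over. Pictures are saved under pics/ and viewed, at most 10 in all, crops included, and the job is handed in when it is done.

Besides the shell and the picture viewer there is one more tool, called after "Request:" by a JSON object that holds its "fn" and its "kwargs". send_rows: Moves the arm, as the interface text tells. Its arguments: {"type":"object","properties":{"moves":{"type":"array"},"squeeze":{"type":"number"}},"required":["moves"]}

```bash
mkdir -p pics; ls; python3 - <<'E'
from plant import bot
import cv2, numpy as np
print(bot.read_state())
ims=[]
for n in ("scene","side"):
    c=bot.capture(n); np.savez(f"{n}0.npz",**c); ims.append(c["color"]); print(n,c["fx"],c["cx"],c["cy"],c["xyz"],c["rotation"])
im=np.vstack(ims); cv2.imwrite("pics/a.png",cv2.resize(np.hstack(ims)[:,:,::-1],(800,300)))
cv2.imwrite("pics/scene.png",cv2.resize(ims[0][:,:,::-1],(800,600)))
E
```

```text
pics
{'time': 0.0, 'joint_positions': array([-1.03096325e-01,  8.80001884e-02,  1.37229681e+00, -1.72254430e-05,
        1.68360681e+00, -1.03085010e-01]), 'qvel': array([ 0.00073878,  0.00063229, -0.00084899,  0.00021957,  0.00121086,
       -0.00058131]), 'tau': array([ 4.64244640e-04, -3.51862407e+01, -3.13276148e+01,  2.58579206e-05,
        1.07225846e-02,  9.27783418e-06]), 'ee_pos': array([5.49546642e-01, 3.91488764e-05, 2.55092785e-01]), 'tool_rot': array([ 0.70711099,  0.70710163, -0.00073533, -0.00089147]), 'wrist_force': array([-0.20740448, -0.26024575, -0.54823812]), 'moment': array([-0.09793745, -0.00155412, -0.02326005]), 'finger_force': 0.0, 'width': 1.0031582065031908}
scene 395.0131255791442 250.25700007117956 188.72016505666983 [1.18229622 0.07768569 0.67063574] [ 0.58091738  0.69821065 -0.3244115  -0.26418567]
side 412.1202115237203 252.70437531567336 184.8995716661338 [ 0.11009506 -0.47306198  0.65277295] [ 0.8320389  -0.351685    0.17403601 -0.39209744]
```

View pics/scene.png

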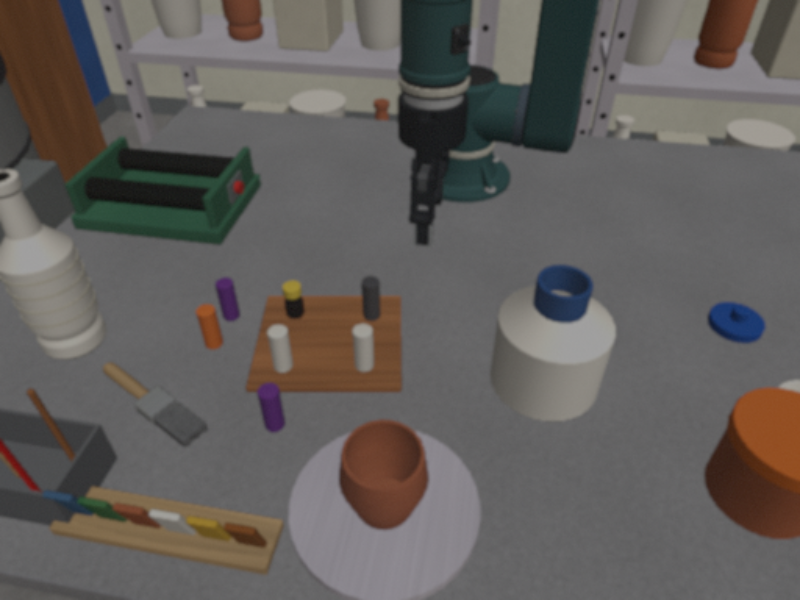

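View pics/a.png

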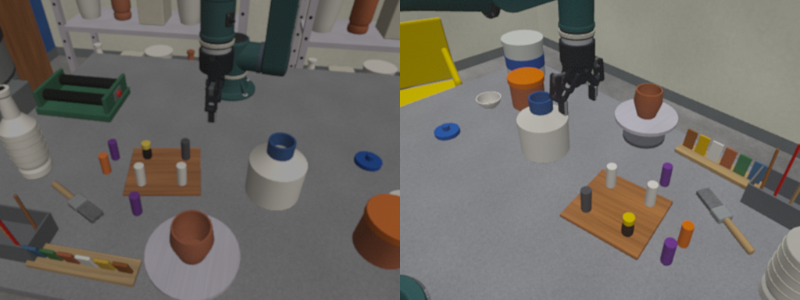

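The scene view (800x600 scale) shows two white rods at (280,348) and (363,347), the dark steel rod at (371,298), a yellow/black pot at (292,300), and the blue neck at (564,290). The orange (209,326) and purple (227,299), (271,407) rods are look-alikes off the board. The white ones on the board fit the description. Next I'll measure and take a crop to confirm.

```bash
cat > h.py <<'E'
import numpy as np, cv2
from scipy.spatial.transform import Rotation as R
def cloud(c):
    v,u=np.mgrid[0:384,0:512]; z=c["range_z"]
    p=np.stack([(u-c["cx"])/c["fx"]*z,(v-c["cy"])/c["fy"]*z,z],-1)
    rot=np.asarray(c["rotation"]); M=R.from_quat(rot).as_matrix() if rot.size==4 else rot
    P=p@M.T+c["xyz"]; P[z==0]=np.nan; return P
def circ(p):
    A=np.c_[2*p,np.ones(len(p))]; s=np.linalg.lstsq(A,(p**2).sum(1),rcond=None)[0]
    return s[:2],np.sqrt(s[2]+s[0]**2+s[1]**2)
E
python3 - <<'E'
from h import *
for n in ("scene","side"):
    c=dict(np.load(n+"0.npz")); P=cloud(c); hsv=cv2.cvtColor(c["color"],cv2.COLOR_RGB2HSV)
    H,S,V=cv2.split(hsv)
    reg=(P[...,0]>.25)&(P[...,0]<.8)&(P[...,1]>-.35)&(P[...,1]<.3)
    for nm,m in (("rod",(P[...,2]>.025)&(P[...,2]<.1)),("neck",(H>95)&(H<130)&(S>90)&(P[...,2]>.14)&(P[...,2]<.22))):
        k,l,st,ce=cv2.connectedComponentsWithStats((m&reg).astype(np.uint8))
        for i in range(1,k):
            if st[i,4]<60: continue
            q=P[l==i]; top=np.nanpercentile(q[:,2],97); t=q[q[:,2]>top-.006]
            cc,r=circ(q[:,:2])
            print(n,nm,ce[i].round(),st[i,4],"rgb",c["color"][l==i].mean(0).round(),"top",top.round(3),"mid",((t.min(0)+t.max(0))/2)[:2].round(4),"circ",cc.round(4),r.round(4))
c=dict(np.load("scene0.npz")); cv2.imwrite("pics/crop.png",cv2.resize(c["color"][165:285,120:280,::-1],(800,600),interpolation=cv2.INTER_CUBIC))
E
```

```text
scene rod [145. 187.] 230 rgb [70. 43. 85.] top 0.072 mid [ 0.5093 -0.3152] circ [ 0.5106 -0.3156] 0.0113
scene rod [237. 189.] 267 rgb [55. 52. 51.] top 0.084 mid [ 0.4822 -0.092 ] circ [ 0.483  -0.0913] 0.0112
scene rod [187. 190.] 240 rgb [91. 79. 41.] top 0.073 mid [ 0.4978 -0.2114] circ [ 0.5002 -0.2106] 0.0115
scene rod [133. 205.] 256 rgb [129.  73.  41.] top 0.072 mid [ 0.5737 -0.3187] circ [ 0.575  -0.3179] 0.0112
scene rod [232. 220.] 313 rgb [134. 129. 122.] top 0.084 mid [ 0.5873 -0.0798] circ [ 0.5887 -0.0795] 0.0112
scene rod [179. 221.] 319 rgb [135. 130. 123.] top 0.084 mid [ 0.6102 -0.1948] circ [ 0.611  -0.1943] 0.0111
scene rod [347. 246.] 1758 rgb [118. 115. 109.] top 0.098 mid [0.6067 0.1717] circ [0.5659 0.1746] 0.0745
scene rod [173. 257.] 317 rgb [71. 41. 85.] top 0.072 mid [ 0.7043 -0.1765] circ [ 0.7054 -0.1761] 0.0111
scene rod [284. 295.] 572 rgb [137. 133. 139.] top 0.086 mid [0.7713 0.054 ] circ [0.773  0.0566] 0.022
scene rod [212. 288.] 200 rgb [132. 127. 133.] top 0.086 mid [ 0.7797 -0.0731] circ [ 0.7837 -0.0712] 0.013
scene neck [360. 187.] 979 rgb 
[... 442 characters left out ...]
] top 0.083 mid [ 0.5831 -0.0809] circ [ 0.5822 -0.0813] 0.0114
side rod [321. 245.] 397 rgb [154. 150. 143.] top 0.083 mid [ 0.6054 -0.1952] circ [ 0.604  -0.1963] 0.0112
side rod [238. 252.] 390 rgb [71. 67. 67.] top 0.083 mid [ 0.4775 -0.092 ] circ [ 0.4762 -0.0934] 0.0109
side rod [292. 285.] 412 rgb [124. 106.  16.] top 0.071 mid [ 0.4949 -0.2117] circ [ 0.4938 -0.2128] 0.0113
side rod [366. 295.] 419 rgb [154.  86.  31.] top 0.071 mid [ 0.5693 -0.3195] circ [ 0.5683 -0.3201] 0.0111
side rod [344. 317.] 449 rgb [ 90.  53. 110.] top 0.071 mid [ 0.5056 -0.3167] circ [ 0.504  -0.3174] 0.011
side neck [179. 131.] 754 rgb [45. 62. 97.] top 0.19 mid [0.5616 0.1736] circ [0.5622 0.1727] 0.0308
```

View pics/crop.png

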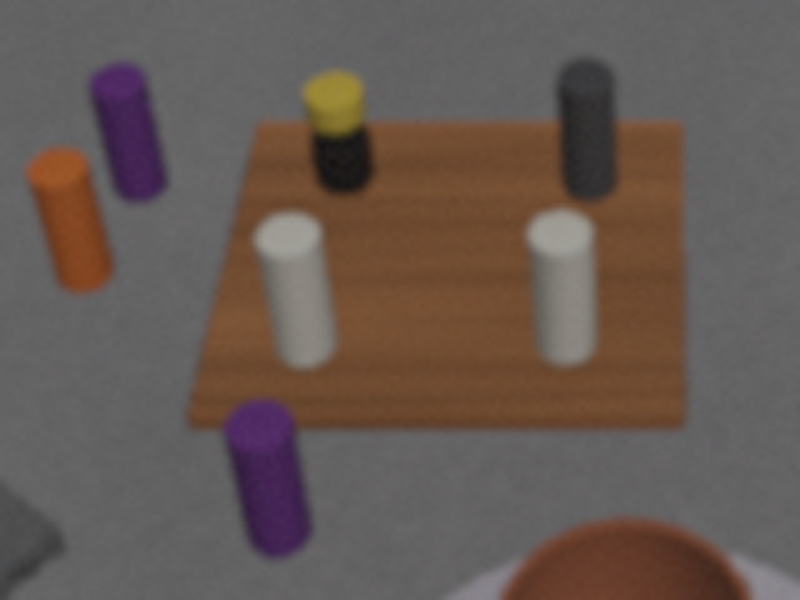

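The crop confirms it: white rods at crop (297,290) and (562,288), with the steel rod at (588,130) and the pot at (338,130) clearly distinct. A ≈ (0.585,-0.080), B ≈ (0.608,-0.195), mouth ≈ (0.565,0.174,0.19). Tool x is world +y, tool y is world +x, and tool z is down. I'm moving to A now.

Request:
{"fn": "send_rows", "kwargs": {"moves": [[[-0.1, 0.044, 0.0], 0, -1], [[-0.2, 0.088, 0.1], 0, -1], [[-0.2, 0.088, 0.2], 0, -1], [[-0.2, 0.088, 0.2], 0, -1], [[-0.2, 0.088, 0.2], 0, -1]], "squeeze": 40}}

```text
time: 0.72
ee_pos: [0.5857, -0.0798, 0.1777]
tool_rot: [0.707, 0.707, 0.0, 0.001]
wrist_force: [0.3, 0.7, 0.5]
width: 0.998
finger_force: 0.0
```

Request:
{"fn": "send_rows", "kwargs": {"moves": [[[0, 0, 0.09], 0, -1], [[0, 0, 0.18], 0, -1], [[0, 0, 0.24], 0, -1], [[0, 0, 0.262], 0, -1], [[0, 0, 0.262], 0, -1]]}}

```text
time: 1.35
ee_pos: [0.5861, -0.0798, 0.0731]
tool_rot: [0.707, 0.707, 0.001, 0.001]
wrist_force: [0.8, 0.3, 0.7]
width: 1.0
finger_force: 0.0
```

Request:
{"fn": "send_rows", "kwargs": {"moves": [[[0, 0, 0], 0, 0.0], [[0, 0, 0], 0, 0.4], [[0, 0, 0], 0, 1], [[0, 0, 0], 0, 1], [[0, 0, 0], 0, 1]]}}

```text
time: 1.98
ee_pos: [0.5857, -0.0801, 0.0723]
tool_rot: [0.707, 0.707, 0.0, 0.001]
wrist_force: [-0.3, 0.2, 3.6]
width: 0.318
finger_force: 39.5
```

Request:
{"fn": "send_rows", "kwargs": {"moves": [[[0, 0, 0], 0, 1], [[0, 0, 0], 0, 1], [[0, 0, 0], 0, 1], [[0, 0, -0.02], 0, 1], [[0, 0, -0.05], 0, 1]]}}

```text
time: 2.6
ee_pos: [0.5841, -0.0798, 0.0905]
tool_rot: [0.707, 0.707, -0.001, -0.001]
wrist_force: [0.4, -0.3, -1.0]
width: 0.32
finger_force: 39.4
```

Request:
{"fn": "send_rows", "kwargs": {"moves": [[[0, 0, -0.1], 0, 1], [[0, 0, -0.22], 0, 1], [[0, 0, -0.35], 0, 1], [[0, 0, -0.46], 0, 1], [[0.05, 0, -0.5], 0, 1]]}}

```text
time: 3.22
ee_pos: [0.586, -0.0604, 0.2955]
tool_rot: [0.708, 0.706, 0.002, 0.003]
wrist_force: [1.0, 0.5, -1.7]
width: 0.315
finger_force: 39.5
```

Request:
{"fn": "send_rows", "kwargs": {"moves": [[[0.1, -0.01, 0], 0, 1], [[0.2, -0.02, 0], 0, 1], [[0.3, -0.03, 0], 0, 1], [[0.35, -0.04, 0], 0, 1], [[0.35, -0.05, 0], 0, 1]]}}

```text
time: 3.85
ee_pos: [0.5645, 0.0814, 0.2904]
tool_rot: [0.706, 0.708, -0.001, -0.001]
wrist_force: [0.2, -1.1, -0.8]
width: 0.32
finger_force: 39.6
```

```bash
python3 - <<'E'
from plant import bot
import cv2, numpy as np
s=bot.read_state(); print(s["ee_pos"],s["width"],s["wrist_force"])
ims=[bot.capture(n)["color"] for n in ("scene","side")]
cv2.imwrite("pics/b.png",np.hstack([cv2.resize(ims[0][100:280,180:420,::-1],(400,300)),cv2.resize(ims[1][50:230,100:340,::-1],(400,300))]))
E
```

```text
[0.56449194 0.08137986 0.29042526] 0.3197796012512343 [ 0.19159144 -1.05896961 -0.77259371]
```

View pics/b.png

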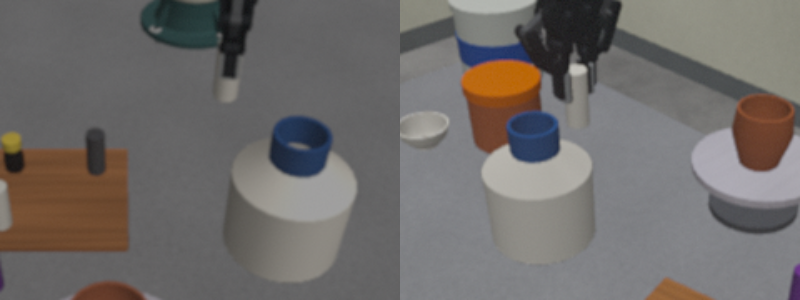

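The rod hangs upright in the gripper, its foot at about (228,98) in the left panel and (578,125) in the right. The mouth is at (303,135) and (533,125). About 0.093 m of +y remains.

Request:
{"fn": "send_rows", "kwargs": {"moves": [[[0.08, 0, 0], 0, 1], [[0.16, 0, 0], 0, 1], [[0.21, 0, 0], 0, 1], [[0.231, 0, 0], 0, 1], [[0.231, 0, 0], 0, 1]]}}

```text
time: 4.58
ee_pos: [0.5654, 0.172, 0.2914]
tool_rot: [0.707, 0.707, -0.0, 0.0]
wrist_force: [-0.2, -0.4, -1.3]
width: 0.32
finger_force: 39.6
```

```bash
python3 - <<'E'
from plant import bot
from h import *
print(bot.read_state()["ee_pos"])
ims=[]
for n in ("scene","side"):
    c=bot.capture(n); P=cloud(c); H,S,V=cv2.split(cv2.cvtColor(c["color"],cv2.COLOR_RGB2HSV)); ims.append(c["color"])
    near=(abs(P[...,0]-.565)<.05)&(abs(P[...,1]-.174)<.05)
    for nm,m in (("rod",near&(P[...,2]>.215)&(P[...,2]<.26)&(V>100)),("neck",near&(H>95)&(H<130)&(S>90)&(P[...,2]>.14)&(P[...,2]<.2))):
        q=P[m]; cc,r=circ(q[:,:2]); print(n,nm,len(q),cc.round(4),r.round(4),q[:,2].min().round(3))
cv2.imwrite("pics/c.png",np.hstack([cv2.resize(ims[0][100:280,240:480,::-1],(400,300)),cv2.resize(ims[1][50:230,80:320,::-1],(400,300))]))
E
```

```text
[0.56536058 0.1719615  0.29144058]
scene rod 150 [0.5682 0.1723] 0.0117 0.232
scene neck 976 [0.5689 0.1742] 0.0307 0.152
side rod 170 [0.5636 0.1711] 0.0127 0.231
side neck 778 [0.5624 0.1727] 0.0308 0.152
```

View pics/c.png

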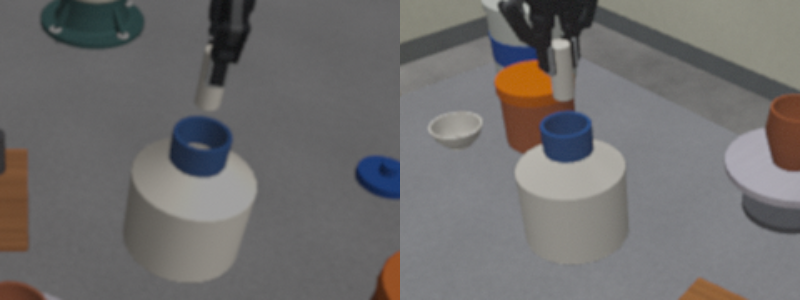

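The foot hangs centred over the mouth to within 2 mm: left panel foot (210,105) over neck (200,130), right panel (563,97) over (567,125). The foot is at z ≈ 0.231, so I'll lower it 62 mm.

Request:
{"fn": "send_rows", "kwargs": {"moves": [[[0.004, 0, 0.05], 0, 1], [[0.004, 0, 0.09], 0, 1], [[0.004, 0, 0.13], 0, 1], [[0.004, 0, 0.155], 0, 1], [[0.004, 0, 0.155], 0, 1]]}}

```text
time: 5.3
ee_pos: [0.5648, 0.1738, 0.2282]
tool_rot: [0.707, 0.707, -0.001, -0.001]
wrist_force: [-0.0, 0.8, -1.4]
width: 0.315
finger_force: 39.6
```

Request:
{"fn": "send_rows", "kwargs": {"moves": [[[0, 0, 0], 0, 1], [[0, 0, 0], 0, 0.0], [[0, 0, 0], 0, -0.4], [[0, 0, 0], 0, -0.4], [[0, 0, 0], 0, -0.4]]}}

```text
time: 5.92
ee_pos: [0.5653, 0.174, 0.2298]
tool_rot: [0.707, 0.707, 0.0, 0.0]
wrist_force: [0.4, -0.4, -0.0]
width: 0.699
finger_force: 0.0
```

Request:
{"fn": "send_rows", "kwargs": {"moves": [[[0, 0, -0.05], 0, -0.4], [[0, 0, -0.13], 0, -0.6], [[0, 0, -0.16], 0, -1], [[0, 0, -0.16], 0, -1], [[0, 0, -0.16], 0, -1]]}}

```text
time: 6.55
ee_pos: [0.5648, 0.1739, 0.2919]
tool_rot: [0.707, 0.707, -0.001, -0.001]
wrist_force: [-0.2, 0.5, -0.3]
width: 1.0
finger_force: 0.0
```

```bash
python3 - <<'E'
from plant import bot
from h import *
print(bot.read_state()["ee_pos"])
ims=[]
for n in ("scene","side"):
    c=bot.capture(n); P=cloud(c); H,S,V=cv2.split(cv2.cvtColor(c["color"],cv2.COLOR_RGB2HSV)); ims.append(c["color"])
    near=(abs(P[...,0]-.565)<.05)&(abs(P[...,1]-.174)<.05)
    q=P[near&(H>95)&(H<130)&(S>90)&(P[...,2]>.14)&(P[...,2]<.2)]; print(n,"neck",circ(q[:,:2]))
    q=P[(abs(P[...,0]-.607)<.03)&(abs(P[...,1]+.195)<.03)&(P[...,2]>.025)]; print("B",circ(q[:,:2]))
cv2.imwrite("pics/d.png",np.hstack([cv2.resize(ims[0][100:280,240:480,::-1],(400,300)),cv2.resize(ims[1][50:230,80:320,::-1],(400,300))]))
E
```

```text
[0.56480772 0.17391098 0.29193087]
scene neck (array([0.56884963, 0.17409722]), np.float64(0.030746625011715094))
B (array([ 0.61107932, -0.19430848]), np.float64(0.011096891545121675))
side neck (array([0.56242025, 0.17266032]), np.float64(0.030823824109157013))
B (array([ 0.60418616, -0.19625934]), np.float64(0.011237478010318883))
```

View pics/d.png

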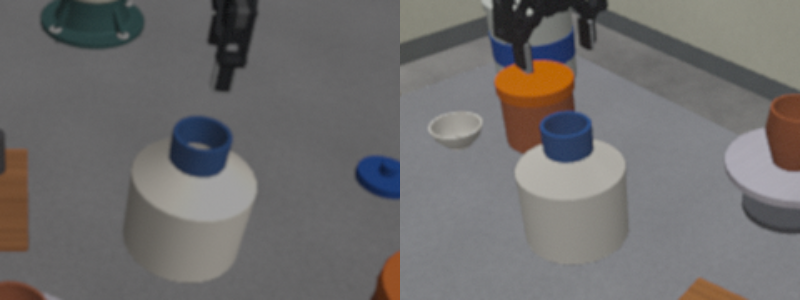

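The gripper is empty, the neck at (200,140)/(567,135) hasn't moved, and no rod is outside, so the first rod is in. Now rod B: dy ≈ -0.369, dx ≈ +0.043.

Request:
{"fn": "send_rows", "kwargs": {"moves": [[[-0.12, 0.01, 0], 0, -1], [[-0.25, 0.03, 0], 0, -1], [[-0.38, 0.05, 0], 0, -1], [[-0.5, 0.06, 0], 0, -1], [[-0.6, 0.07, 0], 0, -1]]}}

```text
time: 7.28
ee_pos: [0.5929, -0.0679, 0.2923]
tool_rot: [0.707, 0.707, -0.001, -0.001]
wrist_force: [0.8, 0.7, -0.0]
width: 0.999
finger_force: 0.0
```

Request:
{"fn": "send_rows", "kwargs": {"moves": [[[-0.12, 0.02, 0.05], 0, -1], [[-0.22, 0.03, 0.15], 0, -1], [[-0.323, 0.037, 0.25], 0, -1], [[-0.323, 0.037, 0.284], 0, -1], [[-0.323, 0.037, 0.284], 0, -1]]}}

```text
time: 7.9
ee_pos: [0.6071, -0.1945, 0.1777]
tool_rot: [0.707, 0.707, -0.001, -0.002]
wrist_force: [-0.5, 0.4, 0.7]
width: 0.997
finger_force: 0.0
```

Request:
{"fn": "send_rows", "kwargs": {"moves": [[[0, 0, 0.09], 0, -1], [[0, 0, 0.18], 0, -1], [[0, 0, 0.24], 0, -1], [[0, 0, 0.262], 0, -1], [[0, 0, 0.262], 0, -1]]}}

```text
time: 8.52
ee_pos: [0.6087, -0.1945, 0.0763]
tool_rot: [0.707, 0.708, 0.0, 0.001]
wrist_force: [-0.3, -0.3, 0.4]
width: 1.001
finger_force: 0.0
```

Request:
{"fn": "send_rows", "kwargs": {"moves": [[[0, 0, 0], 0, 0.0], [[0, 0, 0], 0, 0.4], [[0, 0, 0], 0, 1], [[0, 0, 0], 0, 1], [[0, 0, 0], 0, 1]]}}

```text
time: 9.15
ee_pos: [0.6084, -0.1955, 0.076]
tool_rot: [0.707, 0.707, 0.0, 0.001]
wrist_force: [-0.5, 0.2, 3.9]
width: 0.315
finger_force: 39.5
```

Request:
{"fn": "send_rows", "kwargs": {"moves": [[[0, 0, 0], 0, 1], [[0, 0, 0], 0, 1], [[0, 0, 0], 0, 1], [[0, 0, -0.02], 0, 1], [[0, 0, -0.05], 0, 1]]}}

```text
time: 9.78
ee_pos: [0.6072, -0.1948, 0.0941]
tool_rot: [0.707, 0.707, -0.0, -0.001]
wrist_force: [-0.5, 0.3, -1.2]
width: 0.317
finger_force: 39.4
```

Request:
{"fn": "send_rows", "kwargs": {"moves": [[[0, 0, -0.1], 0, 1], [[0, 0, -0.22], 0, 1], [[0, 0, -0.35], 0, 1], [[0, 0, -0.46], 0, 1], [[0, 0, -0.5], 0, 1]]}}

```text
time: 10.4
ee_pos: [0.6088, -0.1955, 0.2996]
tool_rot: [0.707, 0.707, 0.001, 0.003]
wrist_force: [0.9, -1.3, -1.4]
width: 0.318
finger_force: 39.5
```

Request:
{"fn": "send_rows", "kwargs": {"moves": [[[0.1, -0.01, 0], 0, 1], [[0.2, -0.03, 0], 0, 1], [[0.3, -0.05, 0], 0, 1], [[0.4, -0.06, 0], 0, 1], [[0.5, -0.07, 0], 0, 1]]}}

```text
time: 11.02
ee_pos: [0.5791, 0.0061, 0.293]
tool_rot: [0.707, 0.707, -0.001, -0.001]
wrist_force: [0.4, 0.0, -1.0]
width: 0.315
finger_force: 39.5
```

Request:
{"fn": "send_rows", "kwargs": {"moves": [[[0.1, -0.01, 0], 0, 1], [[0.2, -0.02, 0], 0, 1], [[0.3, -0.03, 0], 0, 1], [[0.38, -0.037, 0], 0, 1], [[0.423, -0.037, 0], 0, 1]]}}

```text
time: 11.65
ee_pos: [0.5645, 0.1754, 0.2933]
tool_rot: [0.707, 0.708, -0.001, -0.001]
wrist_force: [0.1, -0.4, -1.1]
width: 0.312
finger_force: 39.5
```

Request:
{"fn": "send_rows", "kwargs": {"moves": [[[0, 0, 0], 0, 1], [[0, 0, 0], 0, 1]]}}

```text
time: 11.9
ee_pos: [0.5654, 0.1729, 0.2946]
tool_rot: [0.708, 0.707, -0.001, 0.0]
wrist_force: [0.4, -0.1, -1.3]
width: 0.315
finger_force: 39.5
```

```bash
python3 - <<'E'
from plant import bot
from h import *
print(bot.read_state()["ee_pos"])
for n in ("scene","side"):
    c=bot.capture(n); P=cloud(c); H,S,V=cv2.split(cv2.cvtColor(c["color"],cv2.COLOR_RGB2HSV))
    near=(abs(P[...,0]-.565)<.05)&(abs(P[...,1]-.174)<.05)
    for nm,m in (("rod",near&(P[...,2]>.215)&(P[...,2]<.26)&(V>100)),("neck",near&(H>95)&(H<130)&(S>90)&(P[...,2]>.14)&(P[...,2]<.2))):
        q=P[m]; cc,r=circ(q[:,:2]); print(n,nm,len(q),cc.round(4),r.round(4),q[:,2].min().round(3))
E
```

```text
[0.56538388 0.17287294 0.29464523]
scene rod 152 [0.5682 0.1732] 0.0115 0.231
scene neck 978 [0.5688 0.1742] 0.0307 0.152
side rod 167 [0.5632 0.1719] 0.0124 0.231
side neck 776 [0.5623 0.1726] 0.0308 0.152
```

Request:
{"fn": "send_rows", "kwargs": {"moves": [[[0.002, 0, 0.05], 0, 1], [[0.002, 0, 0.09], 0, 1], [[0.002, 0, 0.13], 0, 1], [[0.002, 0, 0.157], 0, 1], [[0.002, 0, 0.157], 0, 1]]}}

```text
time: 12.62
ee_pos: [0.5647, 0.1746, 0.2309]
tool_rot: [0.707, 0.707, -0.001, -0.001]
wrist_force: [-0.2, 0.5, -0.7]
width: 0.317
finger_force: 39.5
```

Request:
{"fn": "send_rows", "kwargs": {"moves": [[[0, 0, 0], 0, 1], [[0, 0, 0], 0, 0.0], [[0, 0, 0], 0, -0.4], [[0, 0, 0], 0, -0.4], [[0, 0, 0], 0, -0.4]]}}

```text
time: 13.25
ee_pos: [0.5653, 0.1748, 0.2325]
tool_rot: [0.707, 0.707, 0.0, 0.0]
wrist_force: [-1.3, -0.1, 0.5]
width: 0.698
finger_force: 0.0
```

Request:
{"fn": "send_rows", "kwargs": {"moves": [[[0, 0, -0.05], 0, -0.4], [[0, 0, -0.13], 0, -0.6], [[0, 0, -0.2], 0, -1], [[0, 0, -0.25], 0, -1], [[0, 0, -0.25], 0, -1]]}}

```text
time: 13.88
ee_pos: [0.5658, 0.1749, 0.3347]
tool_rot: [0.707, 0.707, 0.002, 0.001]
wrist_force: [-0.2, -0.7, 0.3]
width: 1.0
finger_force: 0.0
```

```bash
python3 - <<'E'
from plant import bot
from h import *
s=bot.read_state(); print(s["ee_pos"],s["wrist_force"])
ims=[]
for n in ("scene","side"):
    c=bot.capture(n); P=cloud(c); H,S,V=cv2.split(cv2.cvtColor(c["color"],cv2.COLOR_RGB2HSV)); ims.append(c["color"])
    near=(abs(P[...,0]-.565)<.05)&(abs(P[...,1]-.174)<.05)
    q=P[near&(H>95)&(H<130)&(S>90)&(P[...,2]>.14)&(P[...,2]<.2)]; print(n,"neck",circ(q[:,:2]))
cv2.imwrite("pics/e.png",np.hstack([cv2.resize(i[:,:,::-1],(400,300)) for i in ims]))
E
```

```text
[0.56579258 0.17491747 0.33465842] [-0.15567216 -0.67754347  0.2747899 ]
scene neck (array([0.56883859, 0.1741499 ]), np.float64(0.03074200526650088))
side neck (array([0.56241208, 0.17270515]), np.float64(0.03081427044427641))
```

View pics/e.png

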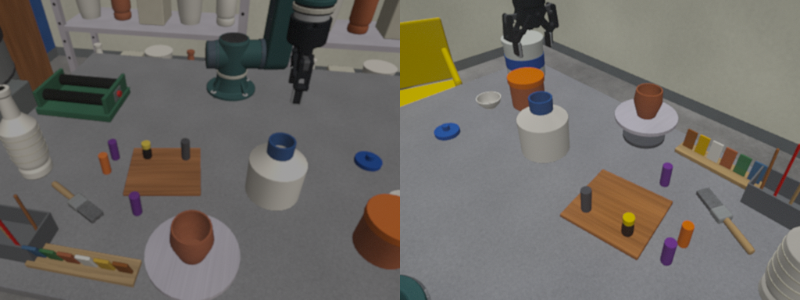

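Both white rods are gone from the board and the gripper is empty. The steel rod at (185,149)/(586,199) still stands and the jar is unmoved at (281,150).

```bash
python3 -c "
from plant import bot
print(bot.sign_off())"
```

```text
the job is handed in; nothing more can be done
None
```

Both white rods were lowered into the neck and dropped into the jar, the steel rod still stands on the board, the jar did not move, and the job is handed in (about 14 s of the 59 s); no verdict came back.

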